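# Close the drying drum and clamp it with the sliding leg

### The job

Close up the loaded cardboard drum: put its lid on so that it sits fully home and let go of it, then push the clamp's spring-loaded sliding leg out over the lid until its pointer stands over the red mark on the white rule. Keep the red cam lever open until the leg is there; then, holding the leg at the mark, squeeze the lever fully shut against the yellow post, and finish still holding post and lever pinched between the fingers with the pointer on the mark. Leave the other things on the table where they are.

Things in the scene. Friction and masses are not known exactly. Their poses are not given: they have to be found in the camera images.
- jig: closing jig fixed on the table: plywood base 160 x 410 x 12 mm, yaw varies. Origin: centre of its underside; y along its length, z up. Open round cardboard drum at y = -140 mm; blue sleeve with black ends at y -47 to +37, 64 wide, 71 high; behind it (+y) the leg's black head with post and lever; white rule on the +x side, 24 wide, y 25 to 135, top 40 mm above the table.
- drum_rim (a point): centre of the drum's mouth, at rim height, 40 mm above the table; axes as the jig's. Drum: outer diameter 108, inner 100 mm, a white plaster disc lying in it with its top 12 mm below the rim.
- lid: loose round cardboard lid, about 0.12 kg: disc 114 mm across, 6 thick, a plug 90 across and 8 deep under it, a round wooden knob 20 across that stands 14 to 40 mm above the origin. Origin: centre of the plug's underside; z up. Starts on the table beside one end of the jig or the other. Seated: the disc rests on the drum's rim, origin 8 mm below it.
- foot (a point): front end of the sliding leg, underside of its rubber foot, 51 mm above the table, 5 mm above a seated lid's disc. The leg (aluminium bar 30 x 10 mm) slides through the sleeve towards the drum, along the jig's -y: 66 mm of travel from the retracted start. A spring pushes it back (about 2 N at the start, 3.5 N far out): it returns when let go. Axes as the jig's.
- post_face (a point): point on the yellow post's outer (-x) face, where a finger pad goes, 85 mm above the table; moves with the leg; axes as the jig's. The post is a plate 12 mm thick in x, 62 to 104 mm above the table, reaching 35 mm back (+y) from here; the head below it has its top at 66 mm. Red lever on its other side.
- leg: the sliding leg with head, yellow post (its plate is leg_c0) and flange. The flange, at the post's drum end, is 8 mm thick, stands out 40 mm to -x of the outer face, and its rear face is 9 mm ahead (-y) of post_face: a finger beside the outer face can push it, and so the leg, forward. The origin is the jig's, shifted with the leg; see post_face.
- lever (a joint): red cam lever on the leg's head. 0 = fully shut, parallel to the post, 8 mm from its inner face; positive = open, tip swung out to the jig's +x, at most 0.5 rad; starts at 0.38 to 0.5. Stays where left; closing takes 2 to 3 N near the tip. Post and lever measure 30 mm over their outer faces when shut, about 62 when fully open.
- lever_arm: the red lever arm: 66 mm long from pin to tip, 10 thick, 70 to 104 mm above the table. Origin on its upright pin, 66 mm above the table, 50 mm behind (+y) and 25 mm to +x of post_face; its own -y axis runs along the lever to the tip. Moves with the leg.
- lever_tip (a point): end of the red lever, mid thickness, 87 mm above the table
- pointer (a point): lower end of the thin black pointer (3 mm wide) on the +x side of the leg's head, 44 mm above the table, just over the white rule; moves with the leg
- mark: red clip on the white rule, 10 mm wide along the rule (jig y), 30 across, 3 thick. It lies 35 to 60 mm ahead (-y) of the pointer's start and stays put. Origin: centre of its underside, 40 mm above the table; axes as the jig's.
- tape: bystander, leave it alone: roll of kraft tape lying flat, ring 100 mm across, 45 mm high; origin at the centre of its underside
- paint_bottle: bystander, leave it alone: black paint bottle, 52 mm across, 130 mm high; origin at the centre of its underside
- paint_jar: bystander, leave it alone: small green paint jar with white cap, 44 mm across, 70 mm high; origin at the centre of its underside
- cup: bystander, leave it alone: clear cup, 70 mm across, 100 mm high; origin at the centre of its underside
- tray: bystander, leave it alone: metal brush tray, 100 x 190 x 45 mm, a brush lying in it; origin at the centre of its underside
Mind the look-alikes: they are no part of the job. What is shaped like the lid but blue or turquoise is not meant.

How it is judged (in metres and radians):
On the way, in this order (a step that is already met when the one before it is completed fails the run):
1. the lid sits home on the drum and the robot has let go of it (horizontal distance between lid and drum_rim below 0.008 m and z of lid in the frame of drum_rim below -0.005 m and angle between lid's own z axis and vertical below 0.06 rad and contact force between the fingers and lid below 0.1 N), for 0.3 s.
2. the leg is pushed out with its pointer on the red mark, lever still open (y of pointer in the frame of mark between -0.005 and 0.005 m and value of joint lever above 0.25 rad), for 0.1 s.
3. the lever is squeezed shut at the mark, post and lever held between the fingers (y of pointer in the frame of mark between -0.005 and 0.005 m and value of joint lever below 0.06 rad and contact force between the fingers and leg_c0 above 1.5 N and contact force between the fingers and lever_arm above 1.5 N), for 0.2 s.
At the end, for the whole second after the job is handed in: Still held, at least 1.5 N of finger contact on post and on lever; pointer within 5 mm of the middle of the red mark along the rule; lever under 0.06 rad; lid at rest on the drum, centred within 8 mm, its underside 5 mm or more below the rim, level within 0.06 rad (all of step 3 and horizontal distance between lid and drum_rim below 0.008 m and z of lid in the frame of drum_rim below -0.005 m and angle between lid's own z axis and vertical below 0.06 rad and velocity of joint lever below 0.05 rad/s and linear speed of lid below 0.02 m/s); the arm keeps its last pose, push and grip.
It fails at once if the lever is closed with the leg away from the mark (value of joint lever below 0.15 rad and (y of pointer in the frame of mark above 0.01 m or y of pointer in the frame of mark below -0.01 m)).
It fails at once if another thing on the table is pushed 30 mm or more out of place (distance of any of tape, paint_bottle, paint_jar, cup, tray from where it was at the start of the episode above 0.03 m).
It also fails if it takes over 64 s, if anything falls off the work surface, if the arm or the gripper's body presses on something with over 40 N, if the wrist force passes 120 N, or if a joint passes its speed limit or range.

### The arm

A 6-joint arm with a two-finger parallel gripper is mounted at the origin on the work surface. World frame = base frame: x ahead of the robot, y to its left, z up, the work surface at z = 0. Lengths are in mm, angles in rad, forces in N, time in s.
With the tool pointing down it reaches from about 375 to 975 mm from the base axis. Payload 3.8 kg.
Tool frame: the origin (TCP) lies midway between the tips of the shut fingers; the grasp point (between the pads) lies 19 mm behind it; z points along the fingers, y is the direction in which the jaws open and shut (so a half turn about z gives the same grasp; the last joint's range is limited). The gripper opens to 85 mm and grips with 20 to 120 N. Pads are 22 mm wide; open, the fingers measure 114 mm over their backs; the gripper's body (76 mm by 85 mm) begins 54 mm behind the grasp point. The pads swing forward as they close: fully open they stand 13 mm farther back than shut.
Start: joints at [-1.255, 0.264, 1.604, -0, 1.274, -0.037], TCP at [233.225, -633.422, 197.18] pointing down, gripper open.
Joint ranges: [-2.63, 2.63], [-0.94, 2.18], [0.31, 2.57], [-1.31, 4.45], [0, 2.66], [-2.55, 2.55]. Speed limits (rad/s): [2.57, 2.57, 3.14, 3.14, 3.14, 3.14].

### API

Orientations are given as a unit quaternion [w, x, y, z].
In Python, from workcell import env, imaging, finish_job gives the robot as it stands.
- The arm moves only by the shell command python3 -m inch 'ROWS' [FORCE]. ROWS is JSON, a list of rows, each a list of 5 numbers: the shift along the tool's x, y, z in m, then the turn about the tool's z in rad, then the closure, from 0 (fully open) to 1 (shut). A call has exactly 5 rows; each row is the pose to reach, as a shift and turn from the pose commanded when the call began, along the tool's axes at that moment; what a row does not reach only later rows make up. A row lasts 1/10 s, in which the tool goes at most 50 mm and 8.59 degrees, less where a joint would pass 70% of its speed; a pose out of reach is approached as far as the arm can. A call with a gripper value outside its range is refused whole. The fingers move at their own pace and stop on an object; FORCE is the grip in N (left out, the last holds). Time passes only in rows, so rows that repeat a pose let the fingers close, or fill a call up. It gives the time, the measured TCP pose, the force and the opening at its end, in the units of the state.
- env.sense(): the state, without advancing time (a new reading comes with each control period).
- imaging.camera(name): name is "scene" or "side" or "wrist"; returns a dict with "image" (420x560x3 uint8, red, green, blue), "fx", "fy", "cx", "cy" (pixels), "world_from_camera" (4x4, takes a point from camera to world coordinates); the wrist camera has in their place "mount" (4x4, takes a point from camera to tool coordinates, whose origin is the TCP and whose axes are the flange's). Camera axes: x right, y down, z forward; pixel columns grow to the right and rows downward; lengths in mm; the calibration is good to about 2 mm. A picture is of the moment at which its call begins: read the wrist's pose just before it. There is no depth.
- finish_job(): hands the job in, once; it reports no verdict.
The state is a dict: "clock": time; "joint_positions": joint angles; "dq": joint speeds; "effort": joint torques, N m; "ee_pos": TCP position; "tool_rot": TCP orientation; "wrist_force": force on the tool from outside, world axes, zero at the start; "ft_torque": the same for the moment, N m; "width": opening from 0.0 (shut) to 1.0 (fully open).
Only numpy, scipy, OpenCV 4.12 (cv2) and the standard library are available. Lean on these libraries where they do the work, as an engineer would, in place of code of your own. Each camera call takes 0.05 s, during which the arm holds its last target. There are 200 camera calls.

## Working session

There is one attempt and no reset: what is moved stays moved. The work goes in short steps, Python scripts to look and compute and a shell command to move; the robot and the scene stay as the last step left them, time stands still between calls to the robot, and variables do not carry over. Pictures are saved under pics/ and viewed, about 8 in all and at most 12, crops included, and the job is handed in when it is done.

```bash
ls; mkdir -p pics
python3 - <<'E'
from workcell import env, imaging
import cv2,numpy as np
s=env.sense();print(s['ee_pos'],s['tool_rot'],s['clock'],s['width'])
for n in ('scene','side','wrist'):
    c=imaging.camera(n); cv2.imwrite(f'pics/{n}0.png',c['image'][:,:,::-1])
    print(n,c['fx'],c['fy'],c['cx'],c['cy'],np.round(c.get('world_from_camera',c.get('mount')),3).tolist())
E
```

```text
pics
[ 232.98726935 -632.66080148  195.87455868] [-1.09286430e-03  9.84479087e-01  1.75498465e-01 -1.48259880e-04] 0.0 0.9982499117510738
scene 384.1501830025998 384.1501830025998 281.2428823763242 212.5274228275728 [[-0.721, 0.59, -0.365, 863.496], [0.693, 0.622, -0.365, 321.21], [0.012, -0.516, -0.857, 917.066], [0.0, 0.0, 0.0, 1.0]]
side 410.65642001590754 410.65642001590754 279.3202734925766 207.93856472879503 [[-0.946, -0.208, 0.249, 202.952], [-0.324, 0.652, -0.685, 804.568], [-0.021, -0.729, -0.684, 906.154], [0.0, 0.0, 0.0, 1.0]]
wrist 354.26188559039366 354.26188559039366 280.4576746159996 216.13859130700513 [[-0.001, -0.959, -0.283, 70.401], [1.0, -0.0, -0.001, -0.765], [0.0, -0.283, 0.959, -176.982], [0.0, 0.0, 0.0, 1.0]]
```

View pics/scene0.png

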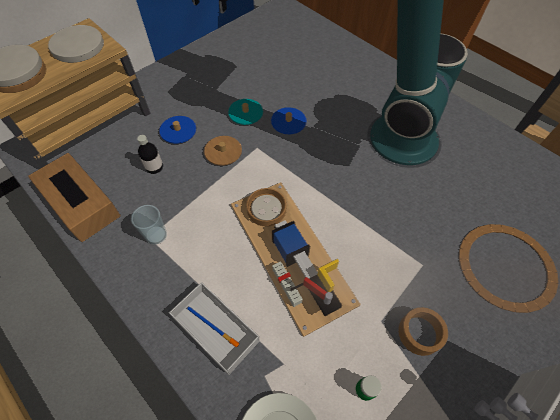

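View pics/side0.png

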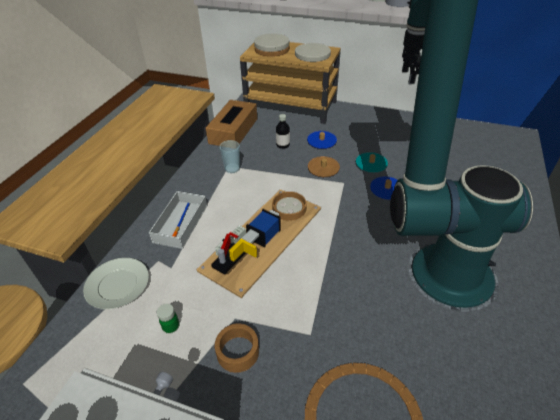

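The scene view shows the kraft lid at about (223,150), with blue and turquoise look-alikes next to it. The drum's mouth is at (266,206), and the jig runs to about (330,320), with the yellow post at (327,271), red lever at (318,287) and mark at (283,280). In the side view, the lid is at (324,167) and the drum at (290,204).

```bash
cat > h.py <<'E'
from workcell import env, imaging
import cv2,numpy as np
from scipy.spatial.transform import Rotation as R
def tool():
    s=env.sense();q=s['tool_rot'];T=np.eye(4)
    T[:3,:3]=R.from_quat([q[1],q[2],q[3],q[0]]).as_matrix();T[:3,3]=s['ee_pos'];return T
def shot(n,save=None):
    T=tool();c=imaging.camera(n)
    c['W']=T@c['mount'] if n=='wrist' else np.array(c['world_from_camera'])
    if save: cv2.imwrite(f'pics/{save}.png',c['image'][:,:,::-1])
    return c
def ray(c,px,z):
    d=c['W'][:3,:3]@[(px[0]-c['cx'])/c['fx'],(px[1]-c['cy'])/c['fy'],1];o=c['W'][:3,3]
    return o+d*(z-o[2])/d[2]
def proj(c,p):
    q=np.linalg.inv(c['W'])@[*p,1];return q[0]/q[2]*c['fx']+c['cx'],q[1]/q[2]*c['fy']+c['cy']
E
python3 - <<'E'
from h import *
for n,P in (('scene',dict(lid=(223,151,14),drum=(266,206,40),c1=(232,205,12),c2=(280,184,12),c3=(358,303,12),c4=(304,333,12),mark=(283,280,43))),('side',dict(lid=(324,167,14),drum=(290,204,40),c2=(321,206,12),c3=(240,290,12),c4=(203,265,12)))):
    c=shot(n)
    for k,v in P.items(): print(n,k,ray(c,v[:2],v[2]).round())
print(tool()[:3,:3].round(2))
E
```

```text
scene lid [ 456. -342.   14.]
scene drum [506. -95.  40.]
scene c1 [ 561. -176.   12.]
scene c2 [ 414. -136.   12.]
scene c3 [521. 247.  12.]
scene c4 [666. 207.  12.]
scene mark [619.  88.  43.]
side lid [ 446. -337.   14.]
side drum [493. -90.  40.]
side c2 [ 405. -140.   12.]
side c3 [525. 239.  12.]
side c4 [656. 193.  12.]
[[ 0.94  0.35 -0.  ]
 [ 0.35 -0.94  0.  ]
 [ 0.   -0.   -1.  ]]
```

```bash
python3 -m inch '[[0.04,-0.027,0,0,0],[0.08,-0.053,0,0,0],[0.12,-0.08,0,0,0],[0.16,-0.107,0,0,0],[0.2,-0.13,0,0,0]]'
python3 -m inch '[[0.04,-0.025,0,0,0.3],[0.08,-0.05,0,0,0.3],[0.106,-0.07,0,0,0.3],[0.106,-0.07,0,0,0.3],[0.106,-0.07,0,0,0.3]]'
python3 - <<'E'
from h import *
c=shot('wrist','w1'); print(tool()[:3,3],proj(c,(451,-340,14)))
E
```

```text
clock: 0.75
ee_pos: [376.6, -440.4, 197.2]
tool_rot: [-0.0, 0.985, 0.175, 0.0]
wrist_force: [0.1, -1.2, 1.0]
width: 0.997
clock: 1.25
ee_pos: [451.6, -339.5, 197.2]
tool_rot: [0.0, 0.984, 0.177, -0.0]
wrist_force: [-0.4, -0.1, -0.2]
width: 0.698
[ 451.10924886 -340.18412196  197.16104815] (np.float64(281.62865387876053), np.float64(183.56057505849128))
```

View pics/w1.png

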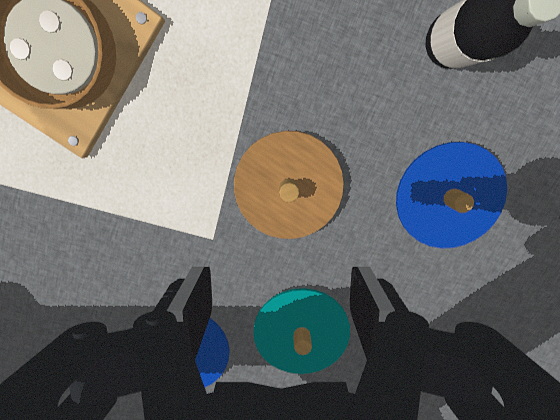

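The brown lid is centred at about (289,185), with its knob at (289,191). The teal and blue lids are clear of it by enough for the fingers. I'll fit the disc now.

Run:
```python
from h import *
c=shot('wrist'); im=c['image']; hsv=cv2.cvtColor(im,cv2.COLOR_RGB2HSV)
m=cv2.inRange(hsv,(5,70,40),(25,255,255)); m[:, :225]=0; m[:, 360:]=0; m[:120]=0; m[250:]=0
k=max(cv2.findContours(m,cv2.RETR_EXTERNAL,cv2.CHAIN_APPROX_NONE)[0],key=cv2.contourArea)
p=np.array([ray(c,q[0],14)[:2] for q in k],np.float32)
ctr,r=cv2.minEnclosingCircle(p); (cx,cy),_,_=cv2.fitEllipse(p); print(ctr,r,cx,cy)
kn=ray(c,(289,191),40);print('knob',kn)
T=tool();print(np.linalg.inv(T)@[cx,cy,17,1], T[:3,3])
```

```text
(450.2189636230469, -347.58135986328125) 57.118682861328125 450.2521667480469 -347.4925842285156
knob [ 450.9666428  -348.06624889   40.        ]
[ -2.84451415   6.13846471 180.16210494   1.        ] [ 450.85559791 -340.67144378  197.15899639]
```

```bash
python3 -m inch '[[-0.003,0.006,0.04,0,0.3],[-0.003,0.006,0.08,0,0.3],[-0.003,0.006,0.12,0,0.3],[-0.003,0.006,0.16,0,0.3],[-0.003,0.006,0.178,0,0.3]]' 30
python3 -m inch '[[0,0,0,0,1],[0,0,0,0,1],[0,0,0,0,1],[0,0,0,0,1],[0,0,0,0,1]]' 30
python3 -m inch '[[0,0,-0.04,0,1],[0,0,-0.08,0,1],[0,0,-0.12,0,1],[0,0,-0.13,0,1],[0,0,-0.13,0,1]]'
python3 - <<'E'
from h import *
c=shot('wrist','w2'); T=tool();print(T[:3,3]); print((np.linalg.inv(T)@[500,-92,150,1]).round())
E
```

```text
clock: 1.85
ee_pos: [446.9, -345.9, 14.8]
tool_rot: [-0.002, 0.985, 0.174, -0.002]
wrist_force: [-0.3, 0.6, -0.2]
width: 0.698
clock: 2.35
ee_pos: [451.5, -347.6, 20.8]
tool_rot: [0.001, 0.984, 0.175, 0.001]
wrist_force: [0.3, 0.7, -0.1]
width: -0.001
clock: 2.85
ee_pos: [452.4, -348.1, 152.8]
tool_rot: [0.003, 0.984, 0.176, 0.002]
wrist_force: [-0.8, -0.3, -0.0]
width: -0.0
[ 451.04149607 -346.9749162   150.23908346]
[ 134. -222.   -0.    1.]
```

View pics/w2.png

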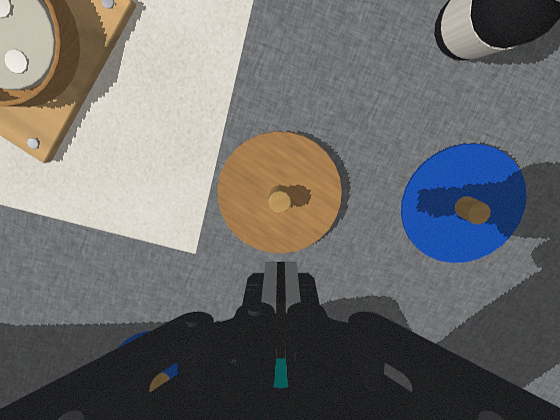

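The fingers closed on nothing (opening 0) and the lid is unmoved at (280,192). The fingertips look shorter than the given TCP, so I'll check where they really are in the fixed cameras.

```bash
python3 -m inch '[[0,0,0.03,0,1],[0,0,0.06,0,1],[0,0,0.09,0,1],[0,0,0.09,0,1],[0,0,0.09,0,1]]'
python3 - <<'E'
from h import *
T=tool();out=[]
for n in ('scene','side'):
    c=shot(n);u,v=proj(c,T[:3,3]);print(n,u,v)
    u0,v0=int(u)-50,int(v)-60
    im=c['image'][v0:v0+100,u0:u0+100,::-1].copy()
    im=cv2.resize(im,None,fx=4,fy=4,interpolation=cv2.INTER_CUBIC)
    for d in (0,50):
        a=proj(c,T[:3,3]+[0,0,d]);cv2.drawMarker(im,(int((a[0]-u0)*4),int((a[1]-v0)*4)),(255,0,255),0,12,1)
    out.append(im)
cv2.imwrite('pics/tip.png',np.hstack(out));print(T[:3,3])
E
```

```text
clock: 3.4
ee_pos: [448.9, -345.3, 57.1]
tool_rot: [-0.002, 0.984, 0.176, -0.002]
wrist_force: [-0.3, 0.4, 0.7]
width: 0.0
scene 222.3930925734115 139.4257680603815
side 324.4768826697269 155.59231701740356
[ 448.8788422  -345.2586734    57.05599248]
```

View pics/tip.png

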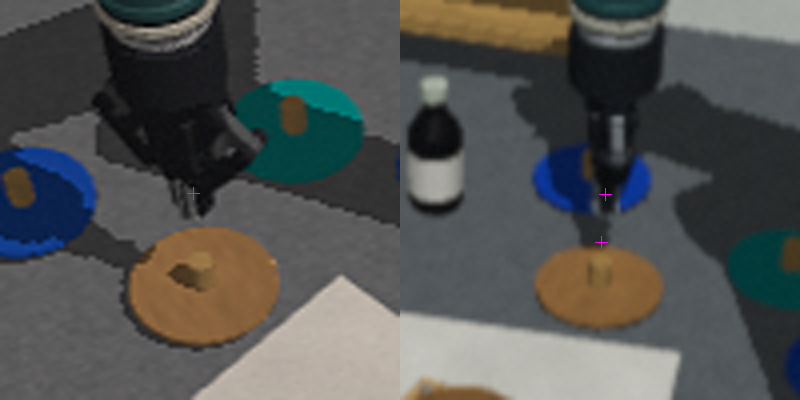

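In both views the real fingertips sit about 28 mm above the reported TCP. That explains the miss, as they closed above the knob. I'll work with that offset and go lower.

```bash
python3 -m inch '[[0,0,0,0,0.4],[0,0,0,0,0.4],[0,0,0.02,0,0.4],[0,0,0.045,0,0.4],[0,0,0.06,0,0.4]]'
python3 -m inch '[[0,0,0.003,0,1],[0,0,0.003,0,1],[0,0,0.003,0,1],[0,0,0.003,0,1],[0,0,0.003,0,1]]' 30
```

```text
clock: 4.0
ee_pos: [450.3, -346.5, -1.4]
tool_rot: [-0.0, 0.984, 0.176, -0.0]
wrist_force: [-0.7, 0.6, -0.3]
width: 0.595
clock: 4.5
ee_pos: [451.0, -347.1, -3.0]
tool_rot: [0.001, 0.984, 0.175, 0.0]
wrist_force: [0.3, 0.1, -2.0]
width: 0.214
```

```bash
python3 -m inch '[[0,0,-0.03,0,1],[0,0,-0.065,0,1],[0,0,-0.1,0,1],[0.03,-0.03,-0.13,0,1],[0.07,-0.06,-0.13,0,1]]'
python3 -m inch '[[0,-0.015,0,0,1],[0.004,-0.03,0,0,1],[0.004,-0.03,0,0,1],[0.004,-0.03,0,0,1],[0.004,-0.03,0,0,1]]'
python3 - <<'E'
from h import *
c=shot('wrist','w3'); T=tool();print(T[:3,3],T[:3,:3].round(3).tolist(),proj(c,(500,-92,40)))
E
```

```text
clock: 5.0
ee_pos: [497.6, -270.3, 132.4]
tool_rot: [0.004, 0.985, 0.173, 0.004]
wrist_force: [2.1, 0.1, -1.7]
width: 0.213
clock: 5.5
ee_pos: [487.5, -238.8, 125.8]
tool_rot: [0.0, 0.985, 0.175, -0.0]
wrist_force: [0.3, -0.3, -1.7]
width: 0.215
[ 487.59621315 -238.93206462  125.815885  ] [[0.939, 0.344, -0.0], [0.344, -0.939, -0.0], [-0.0, -0.0, -1.0]] (np.float64(95.64544570120745), np.float64(123.55836718160951))
```

View pics/w3.png

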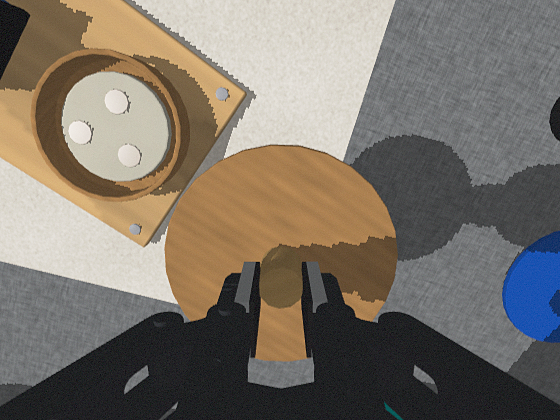

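The lid is held level, centred at about column 281. The drum's mouth shows at about (109,124). I'll enlarge that crop to fit the rim.

Run:
```python
import cv2
im=cv2.imread('pics/w3.png')[40:215,20:200]; im=cv2.resize(im,None,fx=3.4,fy=3.4,interpolation=cv2.INTER_CUBIC)
for i in range(0,180,20):
    x=int(i*3.4); cv2.putText(im,str(20+i),(x,10),0,.35,(0,0,255),1); cv2.line(im,(x,0),(x,600),(0,0,255),1)
    cv2.putText(im,str(40+i),(0,x+10),0,.35,(255,0,0),1); cv2.line(im,(0,x),(620,x),(255,0,0),1)
cv2.imwrite('pics/rim.png',im)
```

```text
(no output)
```

View pics/rim.png

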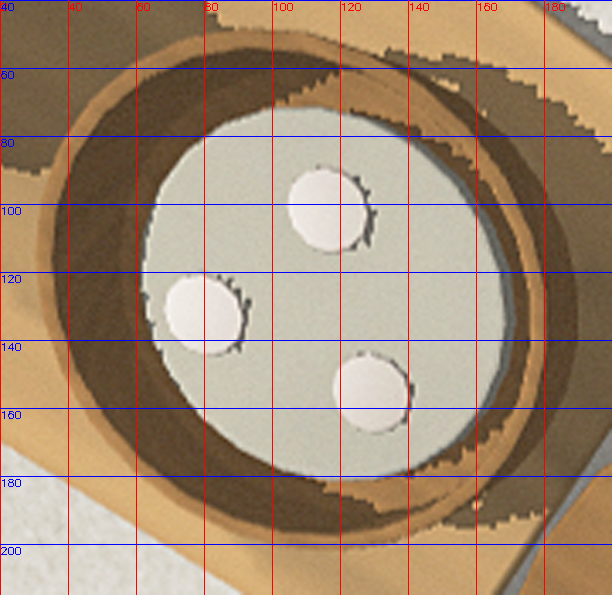

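Run:
```python
from h import *
c=shot('wrist'); T=tool()
from scipy.optimize import least_squares
O=[(37,250),(60,150),(255,30),(440,120),(547,330),(300,545),(180,490)]
I=[(52,280),(270,47),(530,310),(320,533)]
for P in (O,I):
    p=np.array([ray(c,(20+a/3.4,40+b/3.4),40)[:2] for a,b in P])
    s=least_squares(lambda v:np.hypot(*(p-v[:2]).T)-v[2],[500,-92,54]);print(s.x.round(1),s.fun.round(1))
    print((np.linalg.inv(T)@[*s.x[:2],80,1]).round(1))
# lid held: disc top height 144
L=[(166,250),(397,260),(281,145),(200,182),(362,182)]
p=np.array([ray(c,q,144)[:2] for q in L])
s=least_squares(lambda v:np.hypot(*(p-v[:2]).T)-v[2],[487,-239,57]);print('lid',s.x.round(1),s.fun.round(1),(np.linalg.inv(T)@[*s.x[:2],80,1]).round(1))
```

```text
[498.9 -99.8  52.4] [ 0.7  0.5  0.5 -2.   1.5  0.8 -1.8]
[  58.4 -126.8   45.9    1. ]
[498.8 -99.9  50.2] [ 0.2 -0.2  0.2 -0.1]
[  58.3 -126.8   45.9    1. ]
lid [ 486.7 -238.8   55.8] [ 0.2  0.4  1.4 -0.8 -1.1] [-0.9 -0.5 45.9  1. ]
```

```bash
python3 -m inch '[[0.015,-0.035,0,0,1],[0.035,-0.075,0,0,1],[0.055,-0.115,0,0,1],[0.059,-0.126,0,0,1],[0.059,-0.126,0.03,0,1]]'
python3 -m inch '[[0,0,0.02,0,1],[0,0,0.04,0,1],[0,0,0.055,0,1],[0,0,0.063,0,1],[0,0,0.067,0,1]]'
python3 -c "
from h import *
s=env.sense();print(s['ee_pos'],s['wrist_force'],s['joint_positions'])"
```

```text
clock: 6.1
ee_pos: [504.4, -99.2, 100.3]
tool_rot: [0.002, 0.984, 0.177, 0.005]
wrist_force: [1.5, -1.4, -1.6]
width: 0.21
clock: 6.6
ee_pos: [499.3, -100.0, 28.4]
tool_rot: [-0.0, 0.985, 0.175, -0.001]
wrist_force: [-7.6, 0.7, 21.3]
width: 0.214
[499.25448077 -99.96535538  28.36931076] [-7.56745322  0.65183628 21.29877467] [-2.46358631e-01  1.25028731e-01  2.10886667e+00 -3.04769269e-04
  9.09380077e-01  9.72606858e-01]
```

```bash
python3 -m inch '[[0,0,-0.001,0,1],[0,0,-0.001,0,0.5],[0,0,-0.001,0,0.5],[0,0,-0.001,0,0.5],[0,0,-0.001,0,0.5]]'
python3 -m inch '[[0,0,-0.03,0,0.5],[0,0,-0.07,0,0.5],[0,0,-0.11,0,0.3],[0,0,-0.15,0,0.3],[0,0,-0.19,0,0.3]]'
python3 -m inch '[[0,0,0,-0.1,0],[0,0,0,-0.2,0],[0,0,0,-0.3,0],[0,0,0,-0.4,0],[0,0,0,-0.5,0]]'
python3 -m inch '[[0,0,0,-0.12,0],[0.03,0,0,-0.24,0],[0.06,0,0,-0.36,0],[0.1,0,0,-0.45,0],[0.1,0,0,-0.45,0]]'
python3 - <<'E'
from h import *
c=shot('wrist','w4'); T=tool();print(T[:3,3],T[:3,:3].round(3).tolist(),env.sense()['joint_positions'][5])
E
```

```text
clock: 7.1
ee_pos: [500.3, -99.5, 30.7]
tool_rot: [0.0, 0.984, 0.176, 0.0]
wrist_force: [-0.6, 0.3, 0.1]
width: 0.5
clock: 7.6
ee_pos: [499.6, -99.2, 221.9]
tool_rot: [0.0, 0.984, 0.176, 0.0]
wrist_force: [0.3, 0.0, -0.2]
width: 0.695
clock: 8.1
ee_pos: [499.8, -99.3, 220.3]
tool_rot: [0.0, 0.91, 0.416, 0.0]
wrist_force: [-1.2, -0.4, 0.5]
width: 0.997
clock: 8.6
ee_pos: [567.9, -21.1, 220.2]
tool_rot: [-0.0, 0.794, 0.608, 0.001]
wrist_force: [-0.5, -0.1, 0.5]
width: 0.998
[566.46839678 -22.5909999  220.00609511] [[0.262, 0.965, -0.0], [0.965, -0.262, 0.0], [0.0, -0.0, -1.0]] 0.18169271029926964
```

View pics/w4.png

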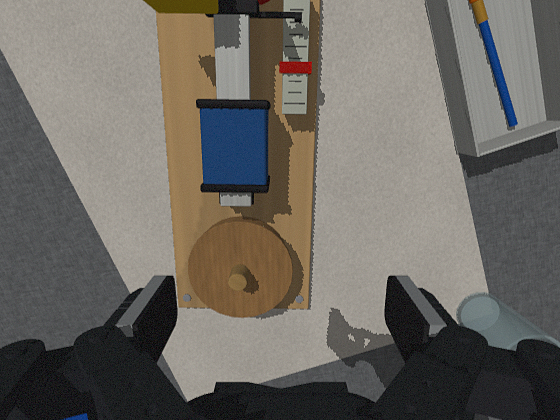

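The lid sits on the drum at about (240,268), the red mark is at (295,68), and the pointer tip is at about (300,17). Next I'll measure the lid seat, jig axis, mark and pointer.

Run:
```python
from h import *
from scipy.optimize import least_squares
c=shot('wrist'); im=c['image']; hsv=cv2.cvtColor(im,cv2.COLOR_RGB2HSV); T=tool()
P=[(189,268),(291,268),(240,217),(205,230),(278,231),(205,305),(275,306)]
p=np.array([ray(c,q,46)[:2] for q in P])
s=least_squares(lambda v:np.hypot(*(p-v[:2]).T)-v[2],[499,-100,57]);print('lid',s.x.round(1),s.fun.round(1))
print('knob',ray(c,(237,282),72).round(1))
m=cv2.inRange(hsv,(0,170,100),(6,255,255)); m[40:100,270:320]=m[40:100,270:320]; z=np.zeros_like(m); z[40:100,270:320]=m[40:100,270:320]
ys,xs=np.nonzero(z);print('mark px',xs.min(),xs.max(),ys.min(),ys.max()); mk=ray(c,(xs.mean(),ys.mean()),42.5);print('mark',mk.round(1))
pt=ray(c,(301,18),44);print('ptr',pt.round(1))
for a,b in (((158,20),(178,300)),((322,20),(310,300))):
    A,B=ray(c,a,12),ray(c,b,12);d=A-B;print('edge',np.degrees(np.arctan2(d[0],d[1])).round(2),A.round(),B.round())
```

```text
lid [498.9 -98.8  57.6] [-2.2 -2.9  1.1 -0.6  2.   2.1  0.6]
knob [ 497.8 -100.7   72. ]
mark px 280 312 59 70
mark [609.2  84.1  42.5]
ptr [622.4 119.7  44. ]
edge 16.27 [491. 161.  12.] [ 405. -132.   12.]
edge 16.1 [645. 119.  12.] [ 560. -174.   12.]
```

```bash
python3 -m inch '[[0.04,0,0,0.015,0],[0.08,0,0,0.015,0],[0.11,0,0,0.015,0],[0.11,0,0,0.015,0],[0.11,0,0,0.015,0]]'
python3 - <<'E'
from h import *
c=shot('wrist','w5'); T=tool();print(T[:3,3],T[:3,:3].round(3).tolist())
E
```

```text
clock: 9.2
ee_pos: [594.1, 81.4, 220.1]
tool_rot: [0.0, 0.8, 0.6, -0.001]
wrist_force: [0.5, -0.8, 0.8]
width: 0.999
[594.12544539  80.79627343 220.08210714] [[0.28, 0.96, -0.001], [0.96, -0.28, -0.001], [-0.001, -0.0, -1.0]]
```

View pics/w5.png

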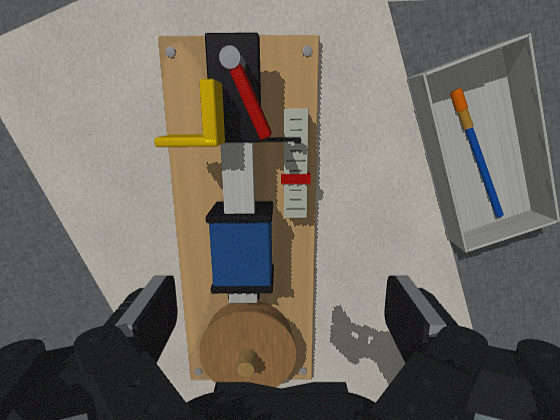

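The post, flange, lever, pointer and mark are all in view. Post top's outer face is at column 201, the flange's rear face at row 136, the lever tip at (265,136), the pointer at (300,140) and the mark at (295,179). I'll convert these to jig and tool axes.

Run:
```python
from h import *
c=shot('wrist'); T=tool(); hsv=cv2.cvtColor(c['image'],cv2.COLOR_RGB2HSV)
y=np.array([.279,.960,0]);x=np.array([.960,-.279,0]);O=np.array([538,34.6,0])
def J(n,px,z):
    p=ray(c,px,z);print(n,'jig',((p-O)@x).round(1),((p-O)@y).round(1),'tool',(np.linalg.inv(T)@[*p,1])[:2].round(1))
m=cv2.inRange(hsv,(22,150,120),(35,255,255));ys,xs=np.nonzero(m);print('yellow',xs.min(),xs.max(),ys.min(),ys.max())
r=m[90:130];print('post rows cols',np.nonzero(r.mean(0)>100)[0][[0,-1]])
col=m[:,165:195].mean(1);print('flange rows',np.nonzero(col>100)[0][[0,-1]])
m2=cv2.inRange(hsv,(0,170,80),(6,255,255));ys,xs=np.nonzero(m2[160:200]);print('mark',xs.min(),xs.max(),ys.min()+160,ys.max()+160,xs.mean(),ys.mean()+160)
J('mark',(xs.mean(),ys.mean()+160),42.5)
J('outer face',(201,100),104);J('post inner',(214,85),104);J('flange rear',(180,136),104);J('flange end',(155,140),104);J('tip',(265,136),104);J('ptr',(300,140),44);J('pin',(229,57),104)
```

```text
yellow 154 216 78 145
post rows cols [201 215]
flange rows [134 145]
mark 281 310 172 183 295.82730923694777 177.9156626506024
mark jig 54.7 67.4 tool [ 7.8 13.6]
outer face jig -23.1 140.6 tool [ 80.8 -64.4]
post inner jig -12.3 151.6 tool [ 91.9 -53.5]
flange rear jig -41.9 112.9 tool [ 53.1 -83.1]
flange end jig -62.4 109.8 tool [  49.9 -103.6]
tip jig 26.8 112.8 tool [ 53.1 -14.4]
ptr jig 58.3 105.1 tool [45.5 17.2]
pin jig 0.2 171.6 tool [111.9 -41.1]
```

```bash
python3 -m inch '[[0.035,-0.015,0,0,0],[0.071,-0.03,0.02,0,0],[0.071,-0.03,0.06,0,0],[0.071,-0.03,0.1,0,0],[0.071,-0.03,0.12,0,0]]'
python3 -m inch '[[0,0,0.02,0,0],[0,0,0.04,0,0],[0,0,0.057,0,0],[0,0,0.057,0,0],[0,0,0.057,0,0]]'
python3 - <<'E'
from h import *
c=shot('wrist','w6'); T=tool();print(T[:3,3])
E
```

```text
clock: 9.8
ee_pos: [582.9, 156.7, 96.3]
tool_rot: [-0.001, 0.8, 0.6, -0.003]
wrist_force: [-0.3, 0.1, 0.1]
width: 0.996
clock: 10.3
ee_pos: [585.6, 157.4, 43.3]
tool_rot: [-0.0, 0.8, 0.6, -0.0]
wrist_force: [0.3, 0.4, 0.5]
width: 0.997
[586.45771839 157.77417503  44.15224063]
```

View pics/w6.png

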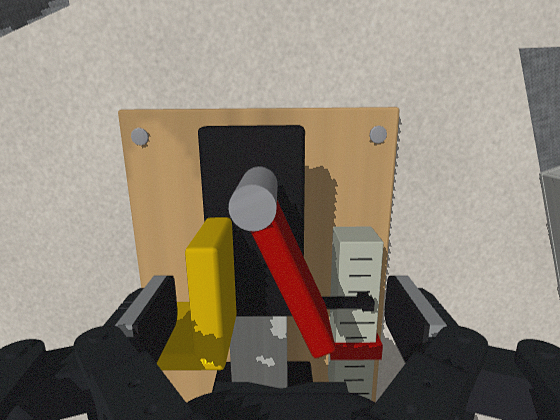

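The fingers straddle post and lever with clearance. The pointer is at (365,303) and the mark at (355,350), so both can be tracked in this view. Next: push forward, then measure numerically.

```bash
cat > pm.py <<'E'
from h import *
c=shot('wrist'); T=tool(); hsv=cv2.cvtColor(c['image'],cv2.COLOR_RGB2HSV)
y=np.array([.279,.960,0]);x=np.array([.960,-.279,0]);O=np.array([538,34.6,0])
S=slice(345,368)
d=(hsv[:,:,2]<55)[:,S].mean(1); r=[i for i in range(235,345) if d[i]>.8]
m=cv2.inRange(hsv,(0,170,60),(6,255,255))[:,S].mean(1)/255; k=[i for i in range(235,380) if m[i]>.7]
print('dark rows',r,'mark rows',k[:1],k[-1:])
f=lambda px,z:((ray(c,px,z)-O)@y).round(1)
if r: print('ptr y',f((356,np.mean(r)),44))
if k: print('mark y top..',f((356,k[0]),43),f((356,k[-1]),43))
s=env.sense();print('tcp jig',((T[:3,3]-O)@x).round(1),((T[:3,3]-O)@y).round(1),'F',np.round(s['wrist_force'],1),s['clock'],s['width'])
E
python3 pm.py
python3 -m inch '[[-0.01,0,0,0,0],[-0.018,0,0,0,0],[-0.024,0,0,0,0],[-0.03,0,0,0,0],[-0.034,0,0,0,0]]'
python3 pm.py
```

```text
dark rows [259, 276, 292, 297, 298, 299, 300, 301, 302, 303, 304, 305, 306, 307, 308, 337] mark rows [344] [358]
ptr y 102.4
mark y top.. 72.7 63.1
tcp jig 12.5 132.2 F [-0.1 -1.   0.5] 10.4 1.000242356199199
clock: 10.9
ee_pos: [576.6, 125.5, 43.7]
tool_rot: [0.0, 0.8, 0.6, 0.001]
wrist_force: [2.1, 3.4, 1.2]
width: 0.996
dark rows [270, 284, 285, 286, 287, 288, 289, 290, 291, 292, 293, 294, 295] mark rows [299] [309]
ptr y 76.2
mark y top.. 68.9 62.5
tcp jig 11.4 97.4 F [0.3 1.4 1. ] 10.95 1.0000911438219224
```

```bash
python3 -m inch '[[-0.003,0,0,0,0],[-0.006,0,0,0,0],[-0.009,0,0,0,0],[-0.0105,0,0,0,0],[-0.0105,0,0,0,0]]'
python3 pm.py
python3 - <<'E'
from h import *
c=shot('wrist');a=cv2.resize(c['image'][210:350,270:420],None,fx=3,fy=3,interpolation=cv2.INTER_CUBIC)
c=shot('scene');u,v=map(int,proj(c,(608,85,43)));b=cv2.resize(c['image'][v-30:v+30,u-30:u+30],(420,420),interpolation=cv2.INTER_CUBIC)
cv2.imwrite('pics/chk.png',np.hstack([a[:420],b])[:,:,::-1])
E
```

```text
clock: 11.45
ee_pos: [573.1, 115.6, 43.0]
tool_rot: [0.0, 0.8, 0.6, -0.0]
wrist_force: [0.3, 1.8, 2.3]
width: 0.998
dark rows [253, 285, 286, 287, 288, 289, 290, 291, 292, 293, 294, 295, 302, 317] mark rows [276] [280]
ptr y 64.8
mark y top.. 72.8 70.4
tcp jig 11.1 87.5 F [1.1 1.8 1.2] 11.5 0.9976438997700896
```

View pics/chk.png

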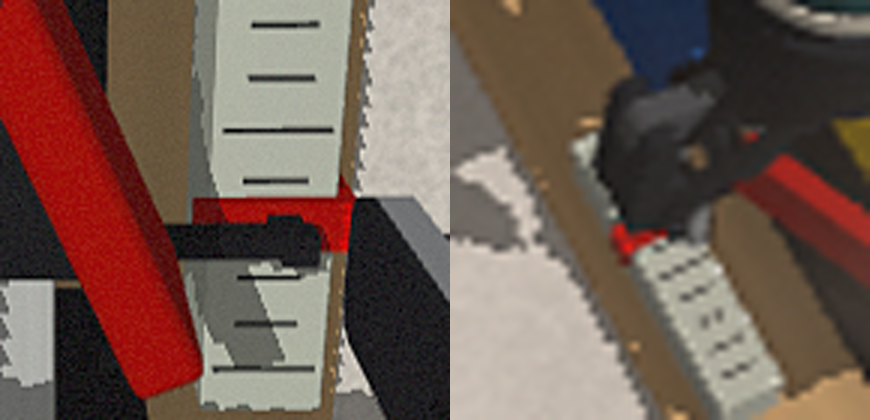

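The crop shows the pointer's lower end at row ~222 of the mark's 200–250 (about 1 mm short of the middle), with the lever still open. I'll hold briefly, add 1 mm of push, then squeeze with the centre shifting towards the post.

```bash
python3 -m inch '[[-0.001,0,0,0,0],[-0.001,0,0,0,0],[-0.001,0,0,0,0],[-0.001,-0.003,0,0,0.15],[-0.001,-0.006,0,0,0.25]]' 30
python3 -m inch '[[0,-0.003,0,0,0.35],[0,-0.006,0,0,0.45],[0,-0.009,0,0,0.52],[0,-0.012,0,0,0.58],[0,-0.012,0,0,0.58]]' 30
python3 pm.py
```

```text
clock: 12.1
ee_pos: [566.9, 116.7, 43.1]
tool_rot: [-0.0, 0.8, 0.6, -0.0]
wrist_force: [2.5, 1.9, -0.3]
width: 0.75
clock: 12.6
ee_pos: [556.3, 120.0, 43.6]
tool_rot: [0.0, 0.8, 0.6, 0.001]
wrist_force: [3.8, 1.4, 1.7]
width: 0.421
dark rows [284, 285, 287, 288, 306, 307, 308, 309, 310, 311, 312, 313, 314, 315, 316, 317, 318, 319, 320, 321, 322, 323, 324, 325, 326, 327, 328, 329, 330, 331, 332, 333, 334, 335, 336, 337, 338, 339, 340, 341, 342, 343, 344] mark rows [] []
ptr y 44.3
tcp jig -6.3 87.1 F [3.2 1.5 2.4] 12.65 0.4204593524633255
```

```bash
python3 -m inch '[[0,-0.001,0,0,0.65],[0,-0.002,0,0,0.8],[0,-0.002,0,0,1],[0,-0.002,0,0,1],[0,-0.002,0,0,1]]' 30
python3 -m inch '[[0,0,0,0,1],[0,0,0,0,1],[0,0,0,0,1],[0,0,0,0,1],[0,0,0,0,1]]' 30
python3 pm.py
python3 - <<'E'
from h import *
c=shot('wrist');a=cv2.resize(c['image'][210:350,230:430],(600,420),interpolation=cv2.INTER_CUBIC)
cv2.imwrite('pics/fin.png',a[:,:,::-1])
E
```

```text
clock: 13.15
ee_pos: [554.9, 120.4, 43.6]
tool_rot: [0.001, 0.8, 0.6, 0.001]
wrist_force: [4.6, 1.2, 3.6]
width: 0.338
clock: 13.65
ee_pos: [554.9, 120.4, 43.7]
tool_rot: [0.001, 0.8, 0.6, 0.001]
wrist_force: [4.8, 1.3, 3.1]
width: 0.335
dark rows [284, 285, 286, 287, 288, 289, 290, 291, 292, 293, 294, 295, 306, 307, 308, 309, 310, 311, 312, 313, 314, 315, 316, 317, 318, 319, 320, 321, 322, 323, 324, 325, 326, 327, 328, 329, 330, 331, 332, 333, 334, 335, 336, 337, 338, 339, 340, 341, 342, 343, 344] mark rows [] []
ptr y 47.3
tcp jig -7.7 87.1 F [5.6 0.8 3.7] 13.7 0.3350248340775852
```

View pics/fin.png

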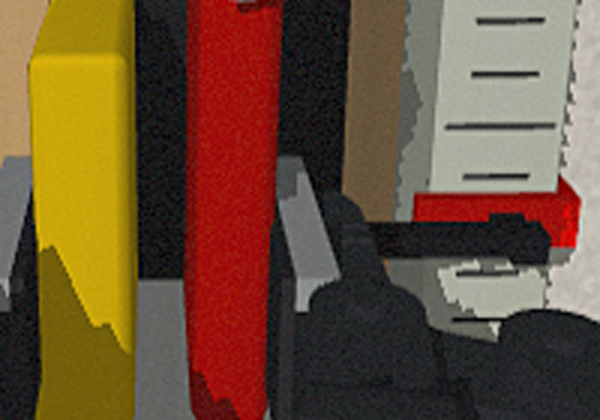

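The lever lies parallel to the post. The opening is 28.5 mm; the 20 mm knob read 18.2 mm, so this corresponds to the 30 mm shut width. The pointer is within about 1 mm of the mark's middle, so I'm handing in.

```bash
python3 -c "
from workcell import env,finish_job
s=env.sense();print(s['clock'],s['width'],s['wrist_force']);print(finish_job())"
```

```text
13.75 0.3327116439454097 [5.49970555 1.16156679 3.47608233]
the job is handed in; nothing more can be done
None
```

I put the lid on the drum and let go of it. I then pushed the leg out to the red mark with the lever open, squeezed the lever shut against the post, and handed in at 13.75 s still holding both. The hand-in reports no verdict.

**Last checks:**
- **Lid:** after release its disc fitted within about 1 mm of the drum's centre, at seated height. I did not measure it again after the clamp work.
- **Pointer:** about 1 mm short of the middle of the mark, both in the picture and from the TCP reading.
- **Lever:** seen parallel to the post. The opening read 28.5 mm against the 30 mm shut width; the 20 mm knob also read about 2 mm low.
- **Grip:** set to 30 N, with a net sideways force of about 5 N at the wrist. The contact forces on post and lever could not be measured separately.
- **Other things on the table:** I touched none of them knowingly, but did not check their positions at the end.

**What went wrong or disagreed:**
- **Missed grasp:** the first attempt at the knob closed on nothing. The real fingertips sat about 28 mm above the reported TCP; I allowed for that from then on, and the second grasp held.
- **Hard contact:** the lid met the drum with about 21 N before I backed off 1 mm and released it.
- **Tracking script:** its pointer reading was unreliable during and after the squeeze because the gripper hid the mark, so I used the picture and the TCP reading instead.

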